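Sweep loose screw caps into the tray

TASK

Clear the desk: with the closed fingers, gently sweep the three loose screw caps (orange, yellow and white) over the desk into the blue tray through its open side, until each lies flat and wholly inside the front edge. Do not pick the caps up or flick them: they slide on the surface all the way. Leave the white dropper bottle and the timer where they are.

Things in the scene. Friction and masses are not known exactly. Their poses are not given: they have to be found in the camera images.
- cap_orange: orange plastic screw cap, loose, lying flat on the desk, closed top up: solid disc 30 mm in diameter, 16 mm high, about 15 g. Origin at the centre of its underside, z up; its yaw has no meaning
- cap_yellow: yellow plastic screw cap, loose, lying flat on the desk, closed top up: solid disc 30 mm in diameter, 16 mm high, about 15 g. Origin at the centre of its underside, z up; its yaw has no meaning
- cap_white: white plastic screw cap, loose, lying flat on the desk, closed top up: solid disc 30 mm in diameter, 16 mm high, about 15 g. Origin at the centre of its underside, z up; its yaw has no meaning
- tray: blue dustpan-like tray fixed to the desk, open side roughly to the robot. Origin at desk height, middle of the open front edge; x points into the tray, y left along that edge. Inside 170 mm wide (y -85 to 85), 85 mm deep (x 0 to 85); walls 4 mm thick, their 6 mm white rim 28 mm above the desk. Floor 2 mm above the desk, with a ramp over the first 14 mm for the caps to slide up
- bottle: white dropper bottle with a red top, standing loose, 30 mm in diameter, 91 mm high, to be left alone. Origin at the centre of its underside
- timer: white bench timer lying flat, loose, 58 x 62 x 20 mm, to be left alone. Origin at the centre of its underside

How it is judged (in metres and radians):
At the end, for the whole second after the job is handed in: all three caps lie flat (tilt under 0.15 rad) and at rest in the tray, each centre at least 14 mm inside the open front edge and between the walls; the bottle and the timer stand within 12 mm of where they were (x of cap_orange in the frame of tray between 0.014 and 0.085 m and y of cap_orange in the frame of tray between -0.085 and 0.085 m and height (world z) of each of cap_orange, cap_yellow, cap_white below 0.006 m and angle between each of cap_orange, cap_yellow, cap_white's own z axis and vertical below 0.15 rad and linear speed of each of cap_orange, cap_yellow, cap_white below 0.02 m/s and x of cap_yellow in the frame of tray between 0.014 and 0.085 m and y of cap_yellow in the frame of tray between -0.085 and 0.085 m and x of cap_white in the frame of tray between 0.014 and 0.085 m and y of cap_white in the frame of tray between -0.085 and 0.085 m and distance of each of bottle, timer from where it was at the start of the episode below 0.012 m and angle between each of bottle, timer's own z axis and vertical below 0.2 rad); the robot touches nothing.
It fails at once if a cap is lifted off the surface (more than 12 mm) or flipped over (height (world z) of any of cap_orange, cap_yellow, cap_white above 0.012 m or angle between any of cap_orange, cap_yellow, cap_white's own z axis and vertical above 1 rad).
It fails at once if a cap is knocked or flicked (faster than 0.7 m/s) (linear speed of any of cap_orange, cap_yellow, cap_white above 0.7 m/s).
It fails at once if the dropper bottle or the timer is pushed out of its place (more than 12 mm) or tipped (distance of any of bottle, timer from where it was at the start of the episode above 0.012 m or angle between any of bottle, timer's own z axis and vertical above 0.3 rad).
It also fails if it takes over 61 s, if anything falls off the work surface, if the arm or the gripper's body presses on something with over 40 N, if the wrist force passes 120 N, or if a joint passes its speed limit or range.

ROBOT

A 7-joint arm with a two-finger parallel gripper is mounted at the origin on the work surface; the furniture and walls round the work are solid. World frame = base frame: x ahead of the robot, y to its left, z up, the work surface at z = 0. Lengths are in mm, angles in degrees, forces in N, time in s.
With the tool pointing down it reaches from about 425 to 875 mm from the base axis. Payload 4.7 kg.
Tool frame: the origin (TCP) lies midway between the tips of the shut fingers; the grasp point (between the pads) lies 19 mm behind it; z points along the fingers, y is the direction in which the jaws open and shut (so a half turn about z gives the same grasp; the last joint's range is limited). The gripper opens to 85 mm and grips with 20 to 120 N. Pads are 22 mm wide; open, the fingers measure 114 mm over their backs; the gripper's body (76 mm by 85 mm) begins 54 mm behind the grasp point. The pads swing forward as they close: fully open they stand 13 mm farther back than shut.
Start: joints at [-64.968, 18.392, -4.016, 83.108, 1.295, 78.541, -3.26], TCP at [266.733, 592.772, 231.349] pointing down, gripper open.
Joint ranges: [-163.93, 163.93], [-17.29, 119.83], [-79.2, 71.16], [3.27, 140.29], [-89.18, 269.18], [5.43, 117.66], [-154.24, 154.24]. Speed limits (degrees/s): [147.25, 147.25, 180, 180, 180, 180, 180].

INTERFACE

Orientations are given as a 3x3 rotation matrix whose columns are the frame's x, y, z axes.
In Python, from rig import ctrl gives the robot as it stands.
- The arm moves only by the tool jog_arm, never from a script. Its arguments are lists of equal length, an entry for each row: "grip": the opening, from 0 (shut) to 1 (fully open); "linear": the shift along the tool's x, y, z in mm, a list of three; "turn": the turn, a rotation vector about the tool's x, y, z in rad, a list of three. A call has 1 to 5 rows; each row shifts and turns the commanded pose from where the row before left it, along the tool's axes as they then stand; what a row does not reach is not made up. A row lasts 1/12 s, in which the tool goes at most 41.7 mm and 7.16 degrees, less where a joint would pass 70% of its speed; a pose out of reach is approached as far as the arm can. A call is refused whole if a number of a shift passes 41.7 or a number of a turn 0.125, either way. A call with a gripper value outside its range is refused whole. The fingers move at their own pace and stop on an object; "force" is the grip in N (left out, the last holds). Time passes only in rows, so rows that do not move let the fingers close. It gives the time, the measured TCP pose, the force and the opening at its end, in the units of the state.
- ctrl.get_obs(): the state, without advancing time (a new reading comes with each control period).
- ctrl.camera(name): name is "side" or "top"; returns a dict with "pixels" (420x560x3 uint8, red, green, blue), "K" (3x3 intrinsics, pixels), "world_from_camera" (4x4, takes a point from camera to world coordinates). Camera axes: x right, y down, z forward; pixel columns grow to the right and rows downward; lengths in mm; the calibration is good to about 2 mm. A picture is of the moment at which its call begins. There is no depth.
- ctrl.sign_off(): hands the job in, once; it reports no verdict.
The state is a dict: "time": time; "q": joint angles; "qvel": joint speeds; "joint_torque": joint torques, N m; "eef_pos": TCP position; "eef_rot": TCP orientation; "ft_force": force on the tool from outside, world axes, zero at the start; "torque": the same for the moment, N m; "grip_width": finger opening in mm.
Only numpy, scipy, OpenCV 4.12 (cv2) and the standard library are available. Lean on these libraries where they do the work, as an engineer would, in place of code of your own. Each camera call takes 0.05 s, during which the arm holds its last target.

## Working session

There is one attempt and no reset: what is moved stays moved. The work goes in short steps, Python scripts to look and compute and a tool call to move; the robot and the scene stay as the last step left them, time stands still between calls to the robot, and variables do not carry over. Pictures are saved under pics/ and viewed, and the job is handed in when it is done.

Besides the shell and the picture viewer there is one more tool, called as name(argument=value, ...) on one line, values as JSON. jog_arm: Moves the arm, as the interface text tells. Its arguments: {"type":"object","properties":{"grip":{"type":"array"},"linear":{"type":"array"},"turn":{"type":"array"},"force":{"type":"number"}},"required":["grip","linear","turn"]}

```bash
ls; mkdir -p pics; python3 - <<'E'
from rig import ctrl
import cv2
o=ctrl.get_obs();print(o['time'],o['eef_pos'],o['eef_rot'],o['grip_width'])
for n in('top','side'):
    c=ctrl.camera(n);cv2.imwrite(f'pics/{n}0.png',c['pixels'][:,:,::-1]);print(n,c['K'],c['world_from_camera'])
E
```

```text
pics
0.0 [266.51507834 592.23688471 230.23071967] [[-9.11958224e-01  4.10282427e-01 -7.25872782e-04]
 [ 4.10283062e-01  9.11956446e-01 -1.80263536e-03]
 [-7.76252486e-05 -1.94174145e-03 -9.99998112e-01]] 85.49791852249773
top [[514.22731579   0.         276.76648602]
 [  0.         514.22731579 209.10971039]
 [  0.           0.           1.        ]] [[-2.55954964e-02 -9.80066669e-01  1.97013183e-01  3.68526909e+02]
 [-9.99592967e-01  2.75755934e-02  7.31342836e-03 -1.35554439e+02]
 [-1.26004028e-02 -1.96745801e-01 -9.80373561e-01  9.96319094e+02]
 [ 0.00000000e+00  0.00000000e+00  0.00000000e+00  1.00000000e+00]]
side [[509.06453151   0.         288.74236795]
 [  0.         509.06453151 208.9576041 ]
 [  0.           0.           1.        ]] [[ 8.46610162e-01 -2.34419057e-01  4.77806383e-01  1.27846745e+02]
 [-5.32143444e-01 -3.87417858e-01  7.52815222e-01 -8.04336884e+02]
 [ 8.63649056e-03 -8.91602551e-01 -4.52736460e-01  4.35518083e+02]
 [ 0.00000000e+00  0.00000000e+00  0.00000000e+00  1.00000000e+00]]
```

View pics/top0.png

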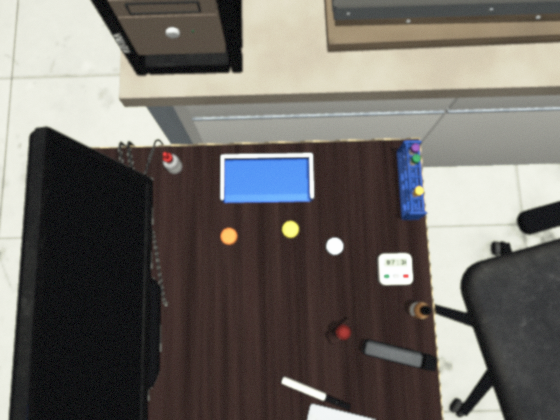

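View pics/side0.png

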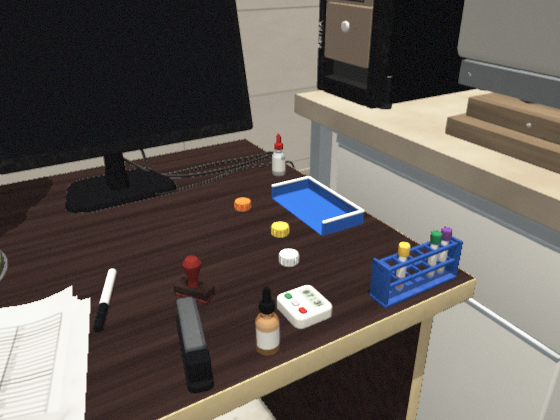

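The top view shows the tray (220–313, 153–203), orange cap (229,236), yellow (290,229), white (335,246), timer (395,268) and red-top bottle (172,162). A big monitor stands on the left. I'll measure these, including the monitor, because the arm starts on its far side.

```bash
cat > h.py <<'E'
import numpy as np,cv2
from rig import ctrl
def ray(c,u,v):
    d=np.linalg.inv(c['K'])@[u,v,1.];T=c['world_from_camera'];return T[:3,3],T[:3,:3]@d
def onz(c,u,v,z):
    o,d=ray(c,u,v);return (o+d*(z-o[2])/d[2])[:2]
def tri(c1,p1,c2,p2):
    o1,d1=ray(c1,*p1);o2,d2=ray(c2,*p2)
    s=np.linalg.lstsq(np.c_[d1,-d2],o2-o1,rcond=None)[0]
    a=o1+s[0]*d1;b=o2+s[1]*d2
    return (a+b)/2,np.linalg.norm(a-b)
def proj(c,P):
    T=np.linalg.inv(c['world_from_camera']);p=c['K']@(T[:3,:3]@np.asarray(P,float)+T[:3,3]);return p[:2]/p[2]
def blobs(c,amin=40):
    hsv=cv2.cvtColor(c['pixels'],cv2.COLOR_RGB2HSV);H,S,V=cv2.split(hsv)
    m={'orange':(H>5)&(H<17)&(S>180)&(V>150),'yellow':(H>=22)&(H<34)&(S>150)&(V>120),'white':(S<50)&(V>150),'blue':(H>100)&(H<125)&(S>150)&(V>80)}
    out={}
    for k,a in m.items():
        n,l,st,ce=cv2.connectedComponentsWithStats(a.astype(np.uint8))
        out[k]=[(tuple(ce[i].round(1)),tuple(int(x) for x in st[i])) for i in range(1,n) if amin<=st[i,4]<30000]
    return out
E
python3 - <<'E'
from h import *
t=ctrl.camera('top');s=ctrl.camera('side')
np.set_printoptions(precision=1,suppress=True)
for n,c in(('top',t),('side',s)):
    for k,b in blobs(c).items():
        for ce,st in b:
            if st[4]<9000: print(n,k,ce,st,onz(c,*ce,10))
print('tray corners inner floor/rim', [onz(t,*p,28) for p in((221,154),(313,153),(313,203),(220,200))])
print('monitor TR corner', tri(t,(152,181),s,(254,128)), tri(t,(42,128),s,(240,0)))
print('bottle top',tri(t,(167,156),s,(279,137)))
for p in((0,419),(280,419),(440,419),(155,148),(420,140)):print(p,onz(t,*p,0))
print('foot',[onz(s,*p,0) for p in((68,190),(125,185),(172,183),(80,203))])
for P in((266,592,231),(0,0,0),(300,300,400),(266,400,300)):print(P,proj(t,P),proj(s,P))
E
```

```text
top white (np.float64(171.9), np.float64(30.4)) (166, 27, 13, 8, 81) [957.3  83.1]
top white (np.float64(498.4), np.float64(124.9)) (427, 106, 133, 40, 3921) [ 726.9 -578.3]
top white (np.float64(317.2), np.float64(126.2)) (193, 109, 252, 35, 6380) [ 735.2 -214.2]
top white (np.float64(266.5), np.float64(165.1)) (220, 153, 94, 47, 771) [ 656.7 -110. ]
top white (np.float64(171.8), np.float64(162.5)) (164, 155, 14, 13, 89) [667.6  79. ]
top white (np.float64(334.2), np.float64(245.7)) (326, 238, 17, 17, 232) [ 491.8 -236.9]
top white (np.float64(395.0), np.float64(268.4)) (378, 253, 35, 32, 1015) [ 445.1 -350.6]
top white (np.float64(461.8), np.float64(369.7)) (434, 314, 70, 106, 4051) [ 257.  -459.6]
top white (np.float64(303.6), np.float64(388.4)) (282, 377, 44, 24, 357) [ 231.3 -168.7]
top white (np.float64(331.1), np.float64(414.0)) (307, 404, 67, 16, 583) [ 186.  -216.8]
top blue (np.float64(408.7), np.float64(184.9)) (397, 141, 28, 78, 1201) [ 608.  -389.1]
top blue (np.float64(266.4), np.float64(176.7)) (225, 159, 85, 41, 2930) [ 632.8 -109.3]
side orange (np.float64(241.9), np
[... 1690 characters left out ...]
7, -21.6]), array([ 673.4, -202.3]), array([ 573.1, -198.3]), array([584.1, -19.2])]
monitor TR corner (array([606.9,  91.9, 107.4]), np.float64(4.778182050016493)) (array([624.7, 178.9, 345.6]), np.float64(11.931292453796619))
bottle top (array([657.6,  71.7,  85.4]), np.float64(0.3044333328035538))
(0, 419) [189.6 390.6]
(280, 419) [ 177.7 -124. ]
(440, 419) [ 170.9 -415.1]
(155, 148) [702.2 115.9]
(420, 140) [ 703.2 -421.5]
foot [array([250.7, 222.5]), array([355.9, 187.9]), array([442.4, 147.7]), array([258.2, 148.6])]
(266, 592, 231) [-223.2  398.7] [24.5 44.4]
(0, 0, 0) [212.3 527.8] [-81.9 282.2]
(300, 300, 400) [-104.8  385.1] [ 46.6 -30.1]
(266, 400, 300) [-127.5  403.8] [30.2 22.8]
```

```bash
python3 - <<'E'
from h import *
np.set_printoptions(precision=0,suppress=True)
t=cv2.imread('pics/top0.png')[110:420,0:200];t=cv2.convertScaleAbs(t,alpha=2.5,beta=30)
s=cv2.imread('pics/side0.png')[0:220,0:300];s=cv2.convertScaleAbs(s,alpha=2.5,beta=30)
a=cv2.resize(t,(380,590));b=cv2.resize(s,(410,300))
im=np.zeros((590,795,3),np.uint8);im[:,:380]=a;im[:300,385:795]=b;cv2.imwrite('pics/mon.png',im)
c=ctrl.camera('top')
for p in((42,128),(28,140),(52,130),(152,181),(148,419),(12,419)):
    print(p,[onz(c,*p,z) for z in(100,200,300,400,450,500)])
s=ctrl.camera('side')
for p in((232,0),(254,128),(0,160)):
    o,d=ray(s,*p)
    print(p,[o+d*(y-o[1])/d[1] for y in(90,120,150,180,200)])
E
```

```text
(42, 128) [array([714., 301.]), array([675., 252.]), array([637., 203.]), array([598., 155.]), array([579., 130.]), array([560., 106.])]
(28, 140) [array([691., 325.]), array([655., 274.]), array([619., 222.]), array([583., 171.]), array([565., 145.]), array([547., 120.])]
(52, 130) [array([709., 282.]), array([671., 235.]), array([633., 189.]), array([595., 142.]), array([576., 119.]), array([557.,  96.])]
(152, 181) [array([607.,  95.]), array([580.,  69.]), array([554.,  43.]), array([527.,  18.]), array([514.,   5.]), array([500.,  -8.])]
(148, 419) [array([202.,  92.]), array([220.,  67.]), array([239.,  41.]), array([258.,  16.]), array([267.,   3.]), array([276.,  -9.])]
(12, 419) [array([207., 318.]), array([225., 267.]), array([243., 217.]), array([261., 166.]), array([270., 141.]), array([279., 115.])]
(232, 0) [array([570.,  90., 355.]), array([584., 120., 352.]), array([599., 150., 349.]), array([614., 180., 347.]), array([624., 200., 345.])]
(254, 128) [array([609.,  90., 108.]), array([625., 120.,  97.]), array([641., 150.,  86.]), array([657., 180.,  75.]), array([668., 200.,  68.])]
(0, 160) [array([144.,  90., 131.]), array([145., 120., 121.]), array([145., 150., 110.]), array([146., 180., 100.]), array([146., 200.,  93.])]
```

View pics/mon.png

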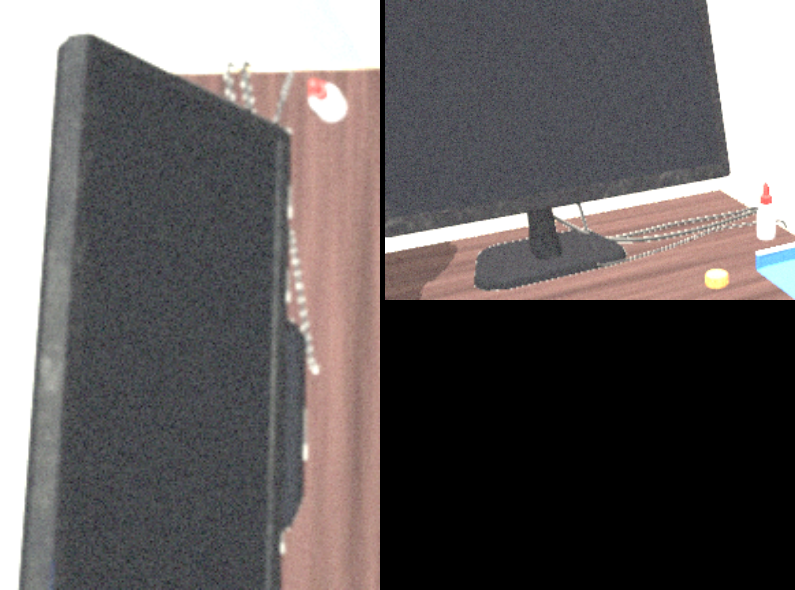

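The monitor occupies about x<610, y 90–175, up to z≈405, so I'll lift above it and go over. First I'll go up and shut the fingers.

jog_arm(grip=[0, 0, 0, 0, 0], linear=[[0, 0, -41], [0, 0, -41], [0, 0, -41], [0, 0, -41], [0, 0, -41]], turn=[[0, 0, 0], [0, 0, 0], [0, 0, 0], [0, 0, 0], [0, 0, 0]])

```text
time: 0.72
eef_pos: [266.5, 592.3, 438.5]
eef_rot: [[-0.912, 0.41, 0.0], [0.41, 0.912, 0.0], [-0.0, 0.0, -1.0]]
ft_force: [0.4, 1.4, -0.2]
grip_width: 25.8
```

jog_arm(grip=[0, 0, 0, 0, 0], linear=[[0, 0, -41], [0, 0, -41], [0, 0, -20], [0, 0, 0], [0, 0, 0]], turn=[[0, 0, 0], [0, 0, 0], [0, 0, 0], [0, 0, 0], [0, 0, 0]])

```text
time: 1.13
eef_pos: [266.8, 593.2, 539.5]
eef_rot: [[-0.912, 0.41, 0.001], [0.41, 0.912, 0.003], [0.0, 0.003, -1.0]]
ft_force: [-0.0, 1.1, -0.4]
grip_width: 0.3
```

```bash
python3 - <<'E'
from h import *
np.set_printoptions(precision=2,suppress=True)
o=ctrl.get_obs();print(o['time'],o['eef_pos'],o['q'],o['ft_force'],o['grip_width'])
print(o['eef_rot'].T@np.array([184,-392,0])/11, o['eef_rot'].T@np.array([0,-37.5,0]))
E
```

```text
1.1333 [266.8  593.23 539.5 ] [-66.61  23.44  -2.91  41.08   1.28 115.34  -2.95] [-0.01  1.06 -0.39] 0.2992503826640137
[-29.87 -25.64  -0.08] [-15.38 -34.2   -0.1 ]
```

jog_arm(grip=[0, 0, 0, 0, 0], linear=[[-29.9, -25.6, 6], [-29.9, -25.6, 6], [-29.9, -25.6, 6], [-29.9, -25.6, 6], [-29.9, -25.6, 6]], turn=[[0, 0, 0], [0, 0, 0], [0, 0, 0], [0, 0, 0], [0, 0, 0]])

```text
time: 1.55
eef_pos: [350.8, 412.4, 505.9]
eef_rot: [[-0.912, 0.41, -0.002], [0.41, 0.912, -0.002], [0.001, -0.003, -1.0]]
ft_force: [0.4, -0.0, 0.5]
grip_width: -0.2
```

jog_arm(grip=[0, 0, 0, 0, 0], linear=[[-29.9, -25.6, 0], [-29.9, -25.6, 0], [-29.9, -25.6, 0], [-29.9, -25.6, 0], [-29.9, -25.6, 0]], turn=[[0, 0, 0], [0, 0, 0], [0, 0, 0], [0, 0, 0], [0, 0, 0]])

```text
time: 1.97
eef_pos: [434.3, 234.3, 506.5]
eef_rot: [[-0.912, 0.41, -0.002], [0.41, 0.912, -0.001], [0.002, -0.002, -1.0]]
ft_force: [1.1, 0.2, -0.5]
grip_width: 0.0
```

```bash
python3 - <<'E'
from h import *
np.set_printoptions(precision=2,suppress=True)
o=ctrl.get_obs();print(o['time'],o['eef_pos'],o['q'],o['ft_force'],o['grip_width'])
c=ctrl.camera('side');cv2.imwrite('pics/s1.png',c['pixels'][:,:,::-1])
E
```

```text
1.9667 [434.31 234.32 506.47] [-42.05  -0.01  10.65  73.12  -0.01 107.04  34.38] [ 1.07  0.17 -0.47] 0.027723959125726467
```

View pics/s1.png

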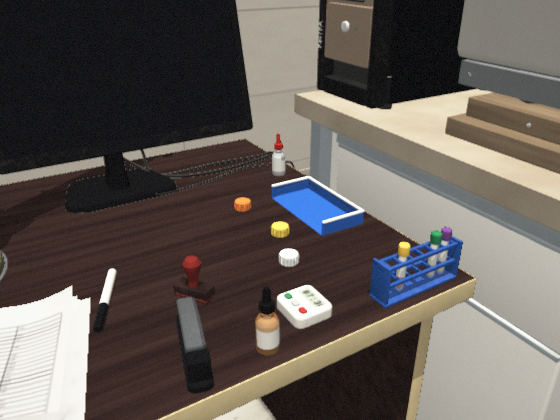

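The side view is unchanged and everything is clear. I'll continue across, moving along world −y.

jog_arm(grip=[0, 0, 0, 0, 0], linear=[[-16, -33.5, 0], [-16, -33.5, 0], [-16, -33.5, 0], [-16, -33.5, 0], [-16, -33.5, 0]], turn=[[0, 0, 0], [0, 0, 0], [0, 0, 0], [0, 0, 0], [0, 0, 0]])

```text
time: 2.43
eef_pos: [437.8, 49.3, 506.5]
eef_rot: [[-0.912, 0.41, -0.003], [0.41, 0.912, -0.0], [0.002, -0.001, -1.0]]
ft_force: [1.0, 0.6, 0.1]
grip_width: 0.2
```

jog_arm(grip=[0, 0, 0, 0, 0], linear=[[-16, -33.5, 0], [-16, -33.5, 0], [-16, -33.5, 0], [-16, -33.5, 0], [0, 0, 0]], turn=[[0, 0, 0], [0, 0, 0], [0, 0, 0], [0, 0, 0], [0, 0, 0]])

```text
time: 2.85
eef_pos: [440.1, -105.8, 507.2]
eef_rot: [[-0.906, 0.423, -0.001], [0.423, 0.906, -0.002], [0.0, -0.002, -1.0]]
ft_force: [-0.3, 0.0, 0.1]
grip_width: -0.3
```

```bash
python3 - <<'E'
from h import *
np.set_printoptions(precision=2,suppress=True)
o=ctrl.get_obs();print(o['time'],o['eef_pos'],o['q'],o['ft_force'],o['grip_width'])
c=ctrl.camera('top');cv2.imwrite('pics/t1.png',c['pixels'][:,:,::-1])
E
```

```text
2.85 [ 440.11 -105.85  507.15] [-26.74  -7.13  32.11  78.53   4.09 107.54  71.4 ] [-0.29  0.03  0.13] -0.31988518254164994
```

View pics/t1.png

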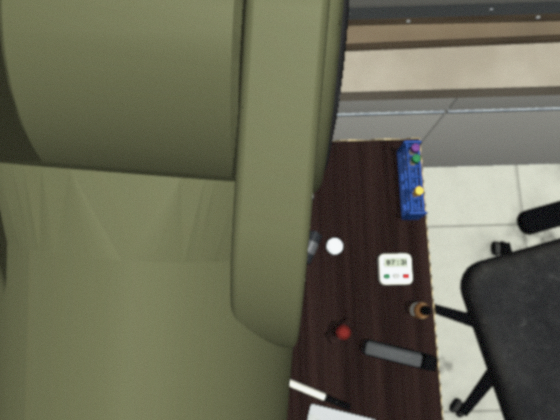

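The arm is across. The arm now covers most of the top view. White cap (335,246) and timer (395,268) are unmoved. I'll measure the tray from the first pictures while turning the tool so its x axis points into the tray.

```bash
python3 - <<'E'
from h import *
np.set_printoptions(precision=1,suppress=True)
t=ctrl.camera('top');s=ctrl.camera('side')
im=cv2.imread('pics/top0.png')[:,:,::-1].copy();si=cv2.imread('pics/side0.png')[:,:,::-1].copy()
def comp(im,lo,hi,box):
    h=cv2.cvtColor(im,cv2.COLOR_RGB2HSV);m=cv2.inRange(h,lo,hi)
    k=np.zeros_like(m);x0,y0,x1,y1=box;k[y0:y1,x0:x1]=m[y0:y1,x0:x1];return k
# top: tray = blue|white
m=comp(im,(100,120,60),(125,255,255),(210,145,325,212))|comp(im,(0,0,130),(180,80,255),(210,145,325,212))
c=max(cv2.findContours(m,cv2.RETR_EXTERNAL,cv2.CHAIN_APPROX_NONE)[0],key=cv2.contourArea)
print(cv2.boundingRect(c),cv2.approxPolyDP(c,4,True).reshape(-1,2).tolist())
p=c.reshape(-1,2)
bot=np.array([[u,p[p[:,0]==u,1].max()+.5] for u in range(228,306)]);top=np.array([[u,p[p[:,0]==u,1].min()-.5] for u in range(228,306)])
for nm,e,z in(('front',bot,1),('back',top,28)):
    k=np.polyfit(e[:,0],e[:,1],1);a=onz(t,222,np.polyval(k,222),z);b=onz(t,312,np.polyval(k,312),z);print(nm,a,b,np.degrees(np.arctan2(a[0]-b[0],a[1]-b[1])))
for v in(165,175,185,192):
    r=p[p[:,1]==v,0];print(v,onz(t,r.min()-.5,v,28),onz(t,r.max()+.5,v,28))
# cap orange & yellow in top
for nm,lo,hi,box in(('or',(3,120,120),(17,255,255),(215,222,245,250)),('ye',(20,120,120),(36,255,255),(275,215,305,245)),('wh',(0,0,120),(180,90,255),(320,232,350,262))):
    m=comp(im,lo,hi,box);M=cv2.moments(m,True);u,v=M['m10']/M['m00'],M['m01']/M['m00'];print(nm,u,v,M['m00'],onz(t,u,v,13))
for nm,lo,hi,box in(('or',(3,120,120),(17,255,255),(225,192,260,218)),('ye',(20,120,100),(36,255,255),(262,215,298,245)),('wh',(0,0,110),(180,90,255),(270,242,305,272))):
    m=comp(si,lo,hi,box);M=cv2.moments(m,True);u,v=M['m10']/M['m00'],M['m01']/M['m00'];print(nm,u,v,M['m00'],onz(s,u,v,9))
E
```

```text
(220, 152, 95, 51) [[312, 153], [222, 154], [220, 198], [308, 201], [314, 195]]
front [584.1 -19.9] [ 582.4 -198.2] 0.5345133145703096
back [678.3 -23.5] [ 675.3 -200.4] 0.9829202588893581
165 [654.3 -18.5] [ 648.9 -202.3]
175 [634.1 -18.5] [ 628.7 -201.5]
185 [614.  -18.4] [ 608.7 -200.7]
192 [600.  -18.3] [ 594.8 -202.1]
or 228.2348484848485 235.67424242424244 132.0 [516.4 -33.1]
ye 289.8 228.9037037037037 135.0 [ 526.4 -152.4]
wh 334.40944881889766 245.59448818897638 254.0 [ 491.6 -237.1]
or 242.03181818181818 203.81363636363636 220.0 [514.  -31.4]
ye 279.72 228.9309090909091 275.0 [ 524.4 -151.2]
wh 288.40419161676647 256.94011976047904 334.0 [ 489.5 -234.9]
```

jog_arm(grip=[0, 0, 0, 0, 0], linear=[[0, 0, 0], [0, 0, 0], [0, 0, 0], [0, 0, 0], [0, 0, 0]], turn=[[0, 0, 0.125], [0, 0, 0.125], [0, 0, 0.125], [0, 0, 0.125], [0, 0, 0.125]])

```text
time: 3.42
eef_pos: [442.2, -95.1, 507.3]
eef_rot: [[-0.498, 0.867, -0.002], [0.867, 0.498, 0.0], [0.001, -0.001, -1.0]]
ft_force: [-0.2, -0.3, -0.6]
grip_width: -0.0
```

jog_arm(grip=[0, 0, 0, 0, 0], linear=[[0, 0, 0], [0, 0, 0], [0, 0, 0], [0, 0, 0], [0, 0, 0]], turn=[[0, 0, 0.125], [0, 0, 0.125], [0, 0, 0.125], [0, 0, 0.125], [0, 0, 0.125]])

```text
time: 3.83
eef_pos: [442.2, -95.2, 507.3]
eef_rot: [[0.104, 0.995, -0.002], [0.995, -0.104, 0.0], [-0.0, -0.002, -1.0]]
ft_force: [0.8, 0.2, 0.9]
grip_width: 0.1
```

jog_arm(grip=[0, 0, 0, 0, 0], linear=[[0, 0, 0], [0, 0, 0], [0, 0, 0], [0, 0, 0], [0, 0, 0]], turn=[[0, 0, 0.125], [0, 0, 0.125], [0, 0, 0.125], [0, 0, 0.125], [0, 0, 0.125]])

```text
time: 4.25
eef_pos: [442.2, -95.1, 507.2]
eef_rot: [[0.666, 0.746, -0.002], [0.746, -0.666, 0.0], [-0.001, -0.002, -1.0]]
ft_force: [0.3, 0.8, -0.2]
grip_width: -0.2
```

jog_arm(grip=[0, 0, 0, 0, 0], linear=[[0, 0, 0], [0, 0, 0], [0, 0, 0], [0, 0, 0], [0, 0, 0]], turn=[[0, 0, 0.125], [0, 0, 0.125], [0, 0, 0.125], [0, 0, 0.125], [0, 0, 0.125]])

```text
time: 4.67
eef_pos: [442.2, -95.1, 507.2]
eef_rot: [[0.977, 0.215, -0.002], [0.215, -0.977, 0.0], [-0.002, -0.001, -1.0]]
ft_force: [-1.5, 0.1, -0.5]
grip_width: -0.2
```

```bash
python3 - <<'E'
from h import *
np.set_printoptions(precision=2,suppress=True)
o=ctrl.get_obs();print(o['time'],o['eef_pos'],o['q'],o['ft_force']);print(o['eef_rot'])
E
```

```text
4.6667 [442.19 -95.14 507.23] [-16.99  -6.07  22.82  78.24   2.46 107.45 -71.15] [-1.47  0.09 -0.51]
[[ 0.98  0.21 -0.  ]
 [ 0.21 -0.98  0.  ]
 [-0.   -0.   -1.  ]]
```

jog_arm(grip=[0, 0, 0], linear=[[0, 0, 0], [0, 0, 0], [0, 0, 0]], turn=[[0, 0, 0.115], [0, 0, 0.115], [0, 0, 0]])

```text
time: 4.92
eef_pos: [442.2, -95.3, 507.3]
eef_rot: [[1.0, -0.01, -0.002], [-0.01, -1.0, 0.0], [-0.002, -0.0, -1.0]]
ft_force: [0.5, -0.1, -0.2]
grip_width: 0.2
```

```bash
python3 - <<'E'
from h import *
np.set_printoptions(precision=1,suppress=True)
t=ctrl.camera('top');s=ctrl.camera('side')
im=cv2.imread('pics/top0.png');si=cv2.imread('pics/side0.png')
# brightness (max channel) vs dark desk
for c,img,L,z in((t,im,{'or':(216,224,242,250),'ye':(278,216,304,244),'wh':(322,233,348,260)},11),(s,si,{'or':(228,194,257,217),'ye':(266,218,295,242),'wh':(273,244,304,270)},8)):
    for k,(x0,y0,x1,y1) in L.items():
        m=(img[y0:y1,x0:x1].max(2)>110).astype(np.uint8)
        n,l,st,ce=cv2.connectedComponentsWithStats(m);i=1+st[1:,4].argmax()
        x,y,w,h,a=st[i];bc=(x0+x+(w-1)/2,y0+y+(h-1)/2)
        print(k,ce[i]+[x0,y0],bc,w,h,a,onz(c,*(ce[i]+[x0,y0]),z),onz(c,*bc,z))
E
```

```text
or [228.4 235.6] (np.float64(228.5), np.float64(235.5)) 18 18 261 [516.8 -33.3] [517.  -33.4]
ye [290.2 228.8] (np.float64(290.5), np.float64(228.5)) 18 18 253 [ 526.9 -153.2] [ 527.4 -153.8]
wh [334.4 245.5] (np.float64(334.5), np.float64(245.5)) 18 18 260 [ 492.  -237.2] [ 492.  -237.4]
or [242.1 203.8] (np.float64(242.5), np.float64(204.0)) 18 15 222 [515.  -29.6] [515.3 -30.7]
ye [279.7 228.9] (np.float64(280.0), np.float64(229.0)) 19 17 273 [ 525.4 -149.5] [ 525.6 -150.2]
wh [288.4 256.9] (np.float64(288.0), np.float64(257.0)) 21 19 334 [ 490.3 -233.6] [ 489.7 -233.4]
```

Measured positions: orange (516,-32), yellow (526,-152), white (491,-236), tray front x≈583 with inner y −25..−195. I'll go behind yellow and descend.

jog_arm(grip=[0, 0, 0, 0, 0], linear=[[21, 28, 20], [21, 28, 20], [0, 0, 40], [0, 0, 40], [0, 0, 40]], turn=[[0, 0, 0], [0, 0, 0], [0, 0, 0], [0, 0, 0], [0, 0, 0]])

```text
time: 5.43
eef_pos: [483.5, -153.5, 346.0]
eef_rot: [[1.0, -0.008, -0.0], [-0.008, -1.0, -0.0], [-0.0, 0.0, -1.0]]
ft_force: [0.8, -0.0, -0.5]
grip_width: -0.1
```

jog_arm(grip=[0, 0, 0, 0, 0], linear=[[0, 0, 40], [0, 0, 40], [0, 0, 40], [0, 0, 40], [0, 0, 40]], turn=[[0, 0, 0], [0, 0, 0], [0, 0, 0], [0, 0, 0], [0, 0, 0]])

```text
time: 5.85
eef_pos: [483.1, -152.8, 146.3]
eef_rot: [[1.0, -0.007, 0.0], [-0.007, -1.0, 0.001], [0.0, -0.001, -1.0]]
ft_force: [0.3, 0.0, -0.0]
grip_width: 0.0
```

jog_arm(grip=[0, 0, 0, 0, 0], linear=[[0, 0, 40], [0, 0, 35], [0, 0, 0], [0, 0, 0], [0, 0, 0]], turn=[[0, 0, 0], [0, 0, 0], [0, 0, 0], [0, 0, 0], [0, 0, 0]])

```text
time: 6.27
eef_pos: [484.8, -153.9, 75.1]
eef_rot: [[1.0, -0.009, 0.002], [-0.009, -1.0, -0.0], [0.002, 0.0, -1.0]]
ft_force: [0.6, -0.1, 0.5]
grip_width: -0.4
```

```bash
cat > snap.py <<'E'
import sys
from h import *
np.set_printoptions(precision=2,suppress=True)
n=sys.argv[1]
o=ctrl.get_obs();print(o['time'],o['eef_pos'],o['q'],o['ft_force']);print(o['eef_rot'].round(3).tolist())
t=ctrl.camera('top')['pixels'];s=ctrl.camera('side')['pixels']
cv2.imwrite(f'pics/{n}.png',np.hstack([cv2.resize(s[130:350,150:450],(600,440)),cv2.resize(t[130:350,150:410],(200,169)).repeat(1,0) if 0 else np.vstack([cv2.resize(t,(200,150)),np.zeros((290,200,3),np.uint8)])])[:,:,::-1])
E
python3 snap.py a1
```

```text
6.2667 [ 484.8  -153.89   75.09] [-10.87   9.54  27.63 114.26  -5.26  57.24 -71.26] [ 0.64 -0.09  0.52]
[[1.0, -0.009, 0.002], [-0.009, -1.0, -0.0], [0.002, 0.0, -1.0]]
```

View pics/a1.png

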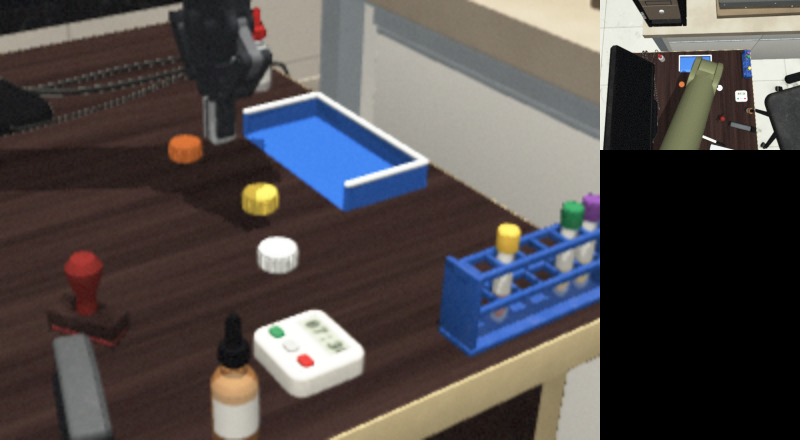

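The fingers hover behind yellow (near 218,140 in the crop) and the caps are unmoved. I'll lower to about 6 mm.

jog_arm(grip=[0, 0, 0, 0, 0], linear=[[0, 0, 30], [0, 0, 25], [0, 0, 10], [0, 0, 4], [0, 0, 0]], turn=[[0, 0, 0], [0, 0, 0], [0, 0, 0], [0, 0, 0], [0, 0, 0]])

```text
time: 6.78
eef_pos: [483.9, -154.0, 4.9]
eef_rot: [[1.0, -0.011, 0.001], [-0.011, -1.0, -0.0], [0.001, 0.0, -1.0]]
ft_force: [-0.2, 0.7, -0.8]
grip_width: -0.1
```

```bash
python3 snap.py a2
```

```text
6.7833 [ 483.88 -153.95    4.91] [ -9.35  15.86  26.66 117.03  -9.35  49.07 -68.04] [-0.18  0.69 -0.84]
[[1.0, -0.011, 0.001], [-0.011, -1.0, -0.0], [0.001, 0.0, -1.0]]
```

View pics/a2.png

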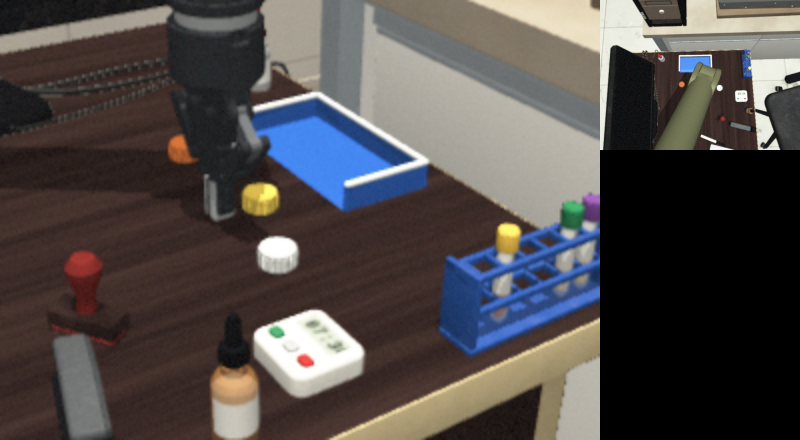

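Now push yellow gently in +x.

jog_arm(grip=[0, 0, 0, 0, 0], linear=[[5, -1, -2], [6, 0, 0], [7, 0, 0], [8, 0, 0], [9, 0, 0]], turn=[[0, 0, 0], [0, 0, 0], [0, 0, 0], [0, 0, 0], [0, 0, 0]])

```text
time: 7.3
eef_pos: [519.5, -153.2, 6.6]
eef_rot: [[1.0, -0.011, 0.001], [-0.011, -1.0, 0.0], [0.001, -0.0, -1.0]]
ft_force: [-0.0, -0.2, -0.4]
grip_width: 0.1
```

jog_arm(grip=[0, 0, 0, 0, 0], linear=[[9, 0, 0], [9, 0, 0], [9, 0, 0], [9, 0, 0], [5, 0, 0]], turn=[[0, 0, 0], [0, 0, 0], [0, 0, 0], [0, 0, 0], [0, 0, 0]])

```text
time: 7.72
eef_pos: [560.9, -153.6, 6.3]
eef_rot: [[1.0, -0.011, 0.001], [-0.011, -1.0, -0.0], [0.001, 0.0, -1.0]]
ft_force: [0.1, 0.4, 0.7]
grip_width: 0.3
```

```bash
python3 snap.py a3
```

```text
7.7167 [ 560.9  -153.61    6.25] [ -8.51  23.69  25.2  106.67 -12.49  52.3  -68.1 ] [0.06 0.37 0.69]
[[1.0, -0.011, 0.001], [-0.011, -1.0, -0.0], [0.001, 0.0, -1.0]]
```

View pics/a3.png

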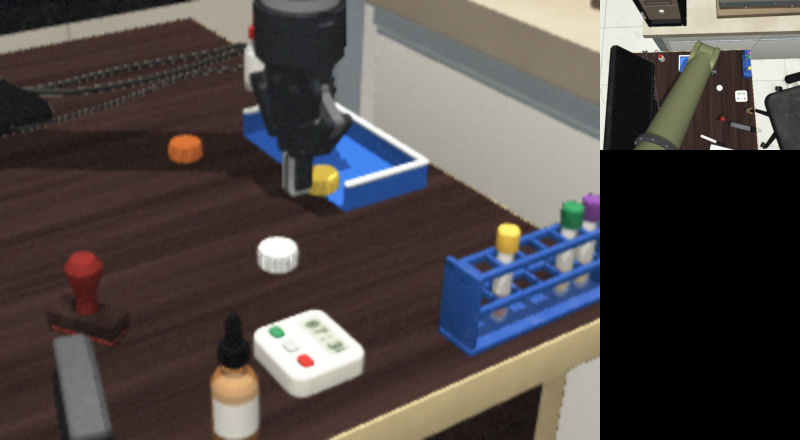

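Yellow (323,180) is at the tray mouth in front of the fingers. I'll continue 43 mm.

jog_arm(grip=[0, 0, 0, 0, 0], linear=[[5, 0, 0], [7, 0, 0], [7, 0, 0], [7, 0, 0], [6, 0, 0]], turn=[[0, 0, 0], [0, 0, 0], [0, 0, 0], [0, 0, 0], [0, 0, 0]])

```text
time: 8.23
eef_pos: [592.4, -154.0, 6.4]
eef_rot: [[1.0, -0.011, 0.001], [-0.011, -1.0, 0.0], [0.001, -0.0, -1.0]]
ft_force: [-0.5, -0.1, 0.1]
grip_width: -0.1
```

jog_arm(grip=[0, 0, 0, 0, 0], linear=[[5, 0, 0], [4, 0, 0], [2, 0, 0], [0, 0, 0], [0, 0, 0]], turn=[[0, 0, 0], [0, 0, 0], [0, 0, 0], [0, 0, 0], [0, 0, 0]])

```text
time: 8.65
eef_pos: [602.3, -154.2, 6.2]
eef_rot: [[1.0, -0.011, -0.0], [-0.011, -1.0, 0.0], [-0.0, -0.0, -1.0]]
ft_force: [-0.4, 0.6, -0.9]
grip_width: 0.2
```

```bash
python3 snap.py a4
```

```text
8.65 [ 602.26 -154.23    6.24] [ -7.83  27.91  24.53 100.68 -13.83  54.4  -68.36] [-0.37  0.63 -0.91]
[[1.0, -0.011, -0.0], [-0.011, -1.0, 0.0], [-0.0, -0.0, -1.0]]
```

View pics/a4.png

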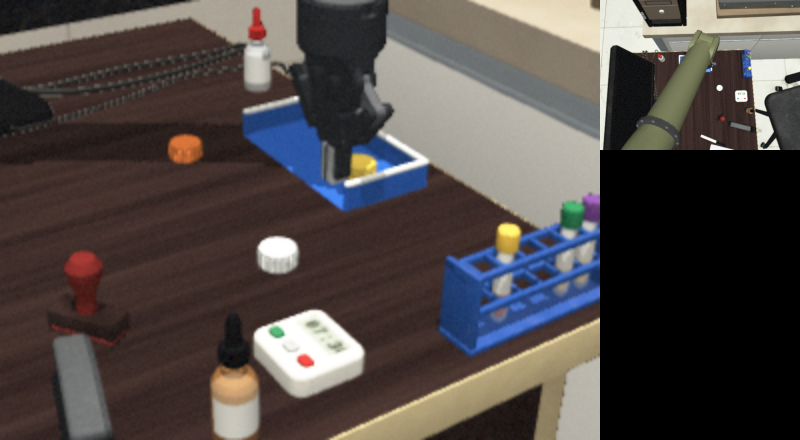

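Yellow is in the tray (360,167), just inside. Next I'll retreat, lift and cross to the +y side of orange.

jog_arm(grip=[0, 0, 0, 0, 0], linear=[[-15, 0, 0], [-25, 0, 0], [-36, 0, -20], [-10, -10, -35], [0, -35, 0]], turn=[[0, 0, 0], [0, 0, 0], [0, 0, 0], [0, 0, 0], [0, 0, 0]])

```text
time: 9.17
eef_pos: [516.3, -115.4, 66.0]
eef_rot: [[1.0, -0.022, 0.006], [-0.022, -1.0, -0.003], [0.006, 0.003, -1.0]]
ft_force: [2.3, -0.7, 0.3]
grip_width: 0.0
```

jog_arm(grip=[0, 0, 0, 0, 0], linear=[[0, -35, 0], [0, -35, 0], [0, -35, 0], [0, -19, 0], [0, 0, 0]], turn=[[0, 0, 0], [0, 0, 0], [0, 0, 0], [0, 0, 0], [0, 0, 0]])

```text
time: 9.58
eef_pos: [518.0, 21.8, 61.5]
eef_rot: [[1.0, -0.003, 0.0], [-0.003, -1.0, 0.003], [0.0, -0.003, -1.0]]
ft_force: [0.6, -0.5, 0.3]
grip_width: -0.3
```

```bash
python3 snap.py a5
```

```text
9.5833 [517.97  21.85  61.49] [-24.5   11.59  21.15 113.3   -5.21  55.96 -91.01] [ 0.62 -0.53  0.3 ]
[[1.0, -0.003, 0.0], [-0.003, -1.0, 0.003], [0.0, -0.003, -1.0]]
```

View pics/a5.png

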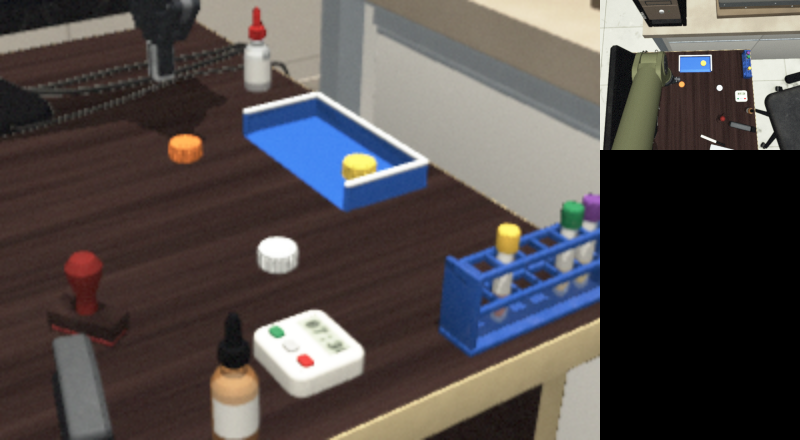

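Orange (185,148) is untouched, with the fingers on its far side. I'll lower there.

jog_arm(grip=[0, 0, 0, 0, 0], linear=[[0, 5, 25], [-1, 2, 20], [0, 0, 8], [0, 0, 2], [0, 0, 0]], turn=[[0, 0, 0], [0, 0, 0], [0, 0, 0], [0, 0, 0], [0, 0, 0]])

```text
time: 10.1
eef_pos: [516.9, 7.6, 6.1]
eef_rot: [[1.0, -0.013, -0.001], [-0.013, -1.0, -0.001], [-0.001, 0.001, -1.0]]
ft_force: [0.7, -0.2, 0.1]
grip_width: -0.1
```

```bash
python3 snap.py a6
```

```text
10.1 [516.95   7.62   6.13] [-22.72  16.32  21.1  115.51  -7.61  49.51 -88.18] [ 0.71 -0.23  0.11]
[[1.0, -0.013, -0.001], [-0.013, -1.0, -0.001], [-0.001, 0.001, -1.0]]
```

View pics/a6.png

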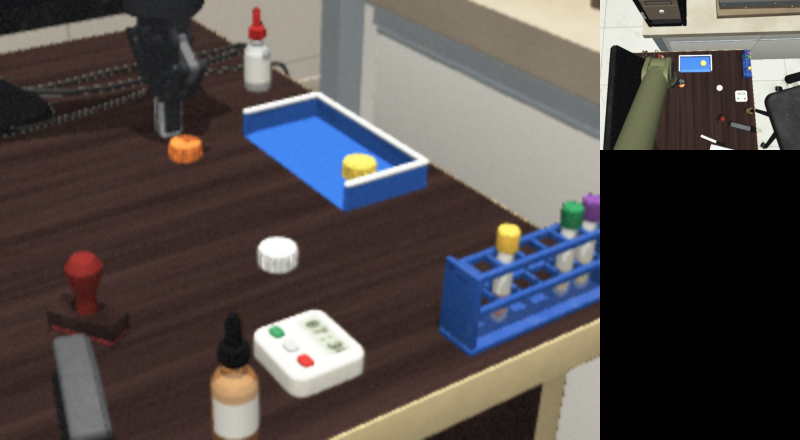

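jog_arm(grip=[0, 0, 0, 0, 0], linear=[[0, 3, 0], [0, 5, 0], [0, 6, 0], [0, 7, 0], [0, 7, 0]], turn=[[0, 0, 0], [0, 0, 0], [0, 0, 0], [0, 0, 0], [0, 0, 0]])

```text
time: 10.62
eef_pos: [517.2, -19.9, 6.8]
eef_rot: [[1.0, -0.011, 0.001], [-0.011, -1.0, 0.0], [0.001, -0.0, -1.0]]
ft_force: [0.4, 1.1, 0.9]
grip_width: -0.1
```

jog_arm(grip=[0, 0, 0, 0], linear=[[0, 6, 0], [0, 4, 0], [0, 1, 0], [0, 0, 0]], turn=[[0, 0, 0], [0, 0, 0], [0, 0, 0], [0, 0, 0]])

```text
time: 10.95
eef_pos: [516.9, -30.6, 6.5]
eef_rot: [[1.0, -0.012, 0.0], [-0.012, -1.0, -0.0], [0.0, -0.0, -1.0]]
ft_force: [0.2, -0.4, 0.4]
grip_width: -0.2
```

```bash
cat > loc.py <<'E'
from h import *
np.set_printoptions(precision=1,suppress=True)
for n,z in(('side',8),('top',11)):
    c=ctrl.camera(n);h=cv2.cvtColor(c['pixels'],cv2.COLOR_RGB2HSV)
    for k,lo,hi in(('or',(3,110,100),(17,255,255)),('ye',(20,110,90),(36,255,255)),('wh',(0,0,110),(180,80,255))):
        m=cv2.inRange(h,lo,hi);nn,l,st,ce=cv2.connectedComponentsWithStats(m)
        for i in range(1,nn):
            p=onz(c,*ce[i],z)
            if st[i,4]>60 and st[i,4]<420 and 430<p[0]<665 and -280<p[1]<20 and st[i,2]<26 and st[i,3]<26: print(n,k,st[i],p)
E
python3 snap.py a7;python3 loc.py
```

```text
10.95 [516.92 -30.62   6.47] [-19.46  16.42  22.24 115.48  -8.09  49.52 -83.45] [ 0.22 -0.36  0.43]
[[1.0, -0.012, 0.0], [-0.012, -1.0, -0.0], [0.0, -0.0, -1.0]]
side or [240 202  18  16 229] [514.  -56.4]
side ye [321 208  17  12 152] [ 633.5 -144.5]
side wh [278 248  21  19 334] [ 490.3 -233.6]
top or [235 236  16  10  95] [507.8 -60.6]
top ye [283 171  13  13 136] [ 630.2 -153.5]
top wh [281 169  17  17  69] [ 632.3 -155. ]
top wh [326 237  18  18 263] [ 491.9 -237.3]
```

View pics/a7.png

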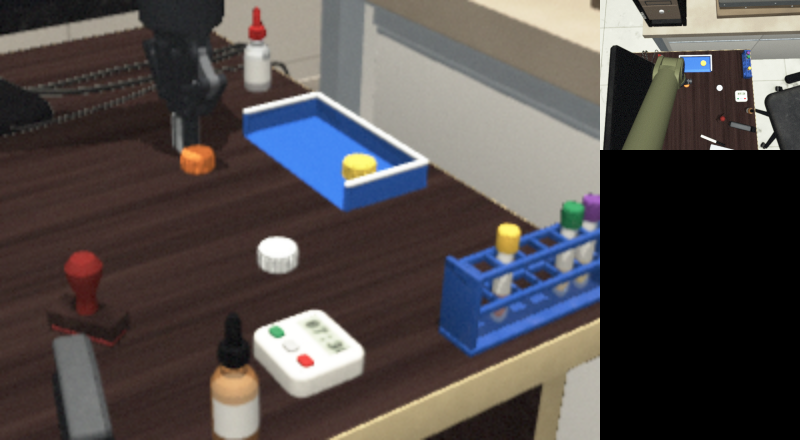

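Orange is now at about (515,-58), clear of the left wall line, and yellow sits at about (631,-152). Next I'll go round behind orange.

jog_arm(grip=[0, 0, 0, 0, 0], linear=[[0, -10, 0], [-20, 0, -30], [-26, 10, 0], [0, 28, 0], [0, 0, 0]], turn=[[0, 0, 0], [0, 0, 0], [0, 0, 0], [0, 0, 0], [0, 0, 0]])

```text
time: 11.57
eef_pos: [469.2, -61.0, 36.5]
eef_rot: [[1.0, -0.014, 0.0], [-0.014, -1.0, -0.001], [0.0, 0.001, -1.0]]
ft_force: [-0.1, -1.0, 0.3]
grip_width: 0.1
```

jog_arm(grip=[0, 0, 0, 0], linear=[[0, 0, 15], [0, 0, 12], [0, 0, 3], [0, 0, 0]], turn=[[0, 0, 0], [0, 0, 0], [0, 0, 0], [0, 0, 0]])

```text
time: 11.9
eef_pos: [469.6, -57.1, 5.4]
eef_rot: [[1.0, -0.011, -0.002], [-0.011, -1.0, -0.0], [-0.002, 0.0, -1.0]]
ft_force: [-1.0, 0.6, -0.8]
grip_width: 0.0
```

```bash
python3 snap.py a8;python3 loc.py
```

```text
11.9 [469.64 -57.08   5.44] [-18.71  11.71  24.18 121.43  -6.38  48.16 -81.31] [-1.01  0.62 -0.82]
[[1.0, -0.011, -0.002], [-0.011, -1.0, -0.0], [-0.002, 0.0, -1.0]]
side or [240 202  18  16 234] [514.8 -56.4]
side ye [321 208  17  12 152] [ 633.5 -144.5]
side wh [278 248  21  19 334] [ 490.3 -233.6]
top ye [283 171  13  13 135] [ 630.1 -153.6]
top wh [281 169  17  17  65] [ 632.5 -154.9]
top wh [326 237  18  18 262] [ 491.9 -237.3]
```

View pics/a8.png

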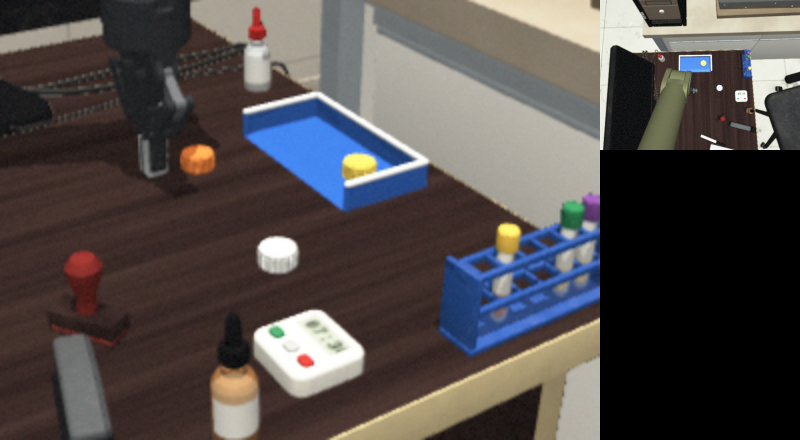

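The fingers (152,165) are right behind orange (197,159) and aligned. I'll push in +x.

jog_arm(grip=[0, 0, 0, 0, 0], linear=[[5, 1, -1], [7, 0, 0], [7, 0, 0], [8, 0, 0], [9, 0, 0]], turn=[[0, 0, 0], [0, 0, 0], [0, 0, 0], [0, 0, 0], [0, 0, 0]])

```text
time: 12.52
eef_pos: [507.5, -59.1, 7.4]
eef_rot: [[1.0, -0.011, 0.0], [-0.011, -1.0, 0.0], [0.0, -0.0, -1.0]]
ft_force: [-0.0, 0.6, 0.2]
grip_width: -0.3
```

jog_arm(grip=[0, 0, 0, 0, 0], linear=[[9, 0, 0], [9, 0, 0], [9, 0, 0], [9, 0, 0], [9, 0, 0]], turn=[[0, 0, 0], [0, 0, 0], [0, 0, 0], [0, 0, 0], [0, 0, 0]])

```text
time: 12.93
eef_pos: [552.4, -59.6, 7.2]
eef_rot: [[1.0, -0.011, -0.0], [-0.011, -1.0, -0.0], [-0.0, 0.0, -1.0]]
ft_force: [-0.1, -0.6, 0.0]
grip_width: 0.1
```

```bash
python3 snap.py a9;python3 loc.py
```

```text
12.9333 [552.36 -59.63   7.2 ] [-16.72  20.6   23.29 110.25 -10.28  51.17 -78.92] [-0.13 -0.61  0.02]
[[1.0, -0.011, -0.0], [-0.011, -1.0, -0.0], [-0.0, 0.0, -1.0]]
side or [273 194  15  15 181] [582.3 -57. ]
side ye [321 208  17  12 151] [ 633.4 -144.6]
side wh [278 248  21  19 334] [ 490.3 -233.6]
top ye [283 171  13  13 136] [ 630.1 -153.7]
top wh [281 169  17  17  67] [ 632.2 -155.1]
top wh [326 237  18  18 265] [ 491.9 -237.3]
```

View pics/a9.png

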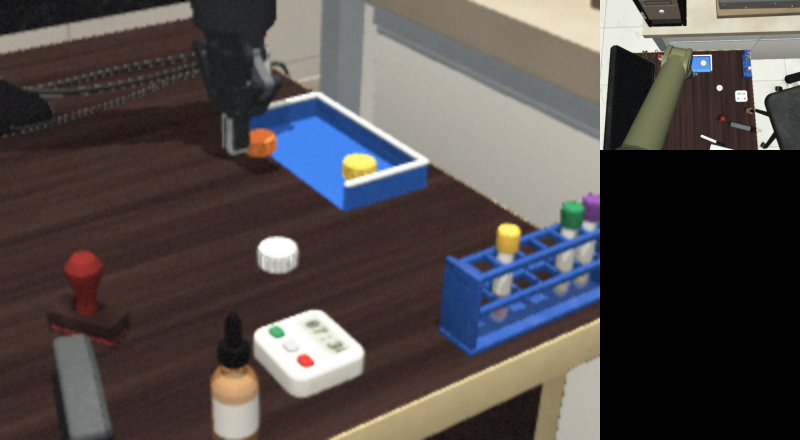

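Orange (262,142) is at the tray edge and in line with the mouth. I'll continue 50 mm.

jog_arm(grip=[0, 0, 0, 0, 0], linear=[[6, 0, 0], [7, 0, 0], [7, 0, 0], [7, 0, 0], [7, 0, 0]], turn=[[0, 0, 0], [0, 0, 0], [0, 0, 0], [0, 0, 0], [0, 0, 0]])

```text
time: 13.55
eef_pos: [586.4, -59.9, 7.4]
eef_rot: [[1.0, -0.011, 0.0], [-0.011, -1.0, 0.0], [0.0, -0.0, -1.0]]
ft_force: [-0.2, -0.1, -0.6]
grip_width: -0.1
```

jog_arm(grip=[0, 0, 0, 0, 0], linear=[[6, 0, 0], [5, 0, 0], [4, 0, 0], [2, 0, 0], [0, 0, 0]], turn=[[0, 0, 0], [0, 0, 0], [0, 0, 0], [0, 0, 0], [0, 0, 0]])

```text
time: 13.97
eef_pos: [602.9, -60.2, 7.3]
eef_rot: [[1.0, -0.011, 0.0], [-0.011, -1.0, -0.0], [0.0, 0.0, -1.0]]
ft_force: [-0.9, 0.4, -0.3]
grip_width: 0.1
```

```bash
python3 snap.py b1;python3 loc.py
```

```text
13.9667 [602.86 -60.21   7.29] [-15.42  25.86  22.65 102.99 -12.05  53.51 -78.23] [-0.88  0.43 -0.33]
[[1.0, -0.011, 0.0], [-0.011, -1.0, -0.0], [0.0, 0.0, -1.0]]
side or [296 189  13  13 145] [633.6 -54.7]
side ye [321 208  17  12 151] [ 633.4 -144.6]
side wh [278 248  21  19 334] [ 490.3 -233.6]
top ye [283 171  13  13 134] [ 630.1 -153.6]
top wh [281 169  17  17  69] [ 632.4 -155.5]
top wh [326 237  18  18 264] [ 491.9 -237.2]
```

View pics/b1.png

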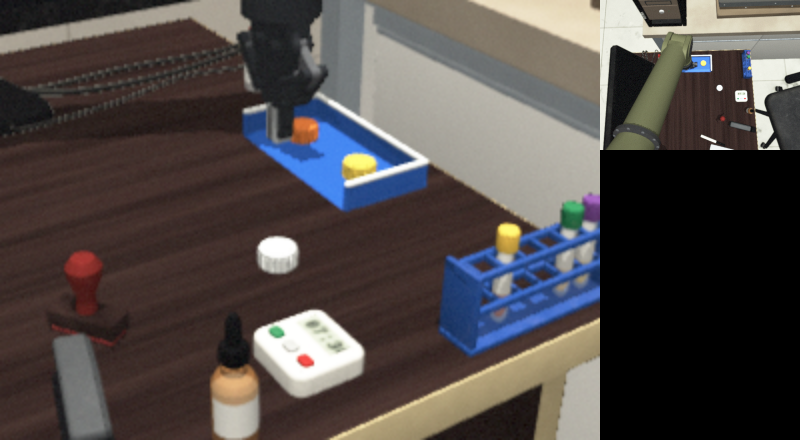

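Orange is in the tray at (305,131). Next I'll retreat, lift and go to white's −y side.

jog_arm(grip=[0, 0, 0, 0, 0], linear=[[-15, 0, 0], [-25, 0, 0], [-36, 0, -20], [-36, 10, -35], [0, 40, 0]], turn=[[0, 0, 0], [0, 0, 0], [0, 0, 0], [0, 0, 0], [0, 0, 0]])

```text
time: 14.58
eef_pos: [494.9, -100.5, 60.1]
eef_rot: [[1.0, -0.002, 0.004], [-0.002, -1.0, 0.007], [0.004, -0.007, -1.0]]
ft_force: [1.7, 0.7, -0.3]
grip_width: -0.1
```

jog_arm(grip=[0, 0, 0, 0, 0], linear=[[0, 40, 0], [0, 40, 0], [0, 40, 0], [0, 38, 0], [0, 14, 0]], turn=[[0, 0, 0], [0, 0, 0], [0, 0, 0], [0, 0, 0], [0, 0, 0]])

```text
time: 15.0
eef_pos: [493.0, -286.0, 56.7]
eef_rot: [[1.0, -0.018, 0.001], [-0.018, -1.0, -0.004], [0.001, 0.004, -1.0]]
ft_force: [0.1, 0.1, -0.1]
grip_width: -0.4
```

```bash
python3 snap.py b2;python3 loc.py
```

```text
15.0 [ 493.03 -286.03   56.71] [ -0.18  19.11  32.15 106.87 -11.76  57.16 -54.09] [ 0.12  0.07 -0.07]
[[1.0, -0.018, 0.001], [-0.018, -1.0, -0.004], [0.001, 0.004, -1.0]]
side wh [303 224   7  23  74] [ 548.6 -192.9]
side wh [278 248  21  19 325] [ 490.  -233.8]
top ye [283 171  13  13 131] [ 629.8 -153.5]
top wh [281 169  17  17  70] [ 632.4 -155.1]
```

View pics/b2.png

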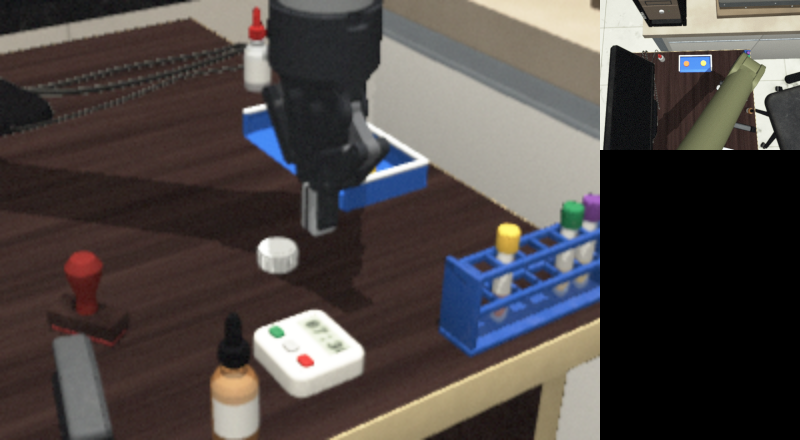

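White (278,254 in the crop) is untouched, with the fingers behind it on −y. I'll lower.

jog_arm(grip=[0, 0, 0, 0, 0], linear=[[-1, 0, 20], [-1, 0, 18], [0, 0, 9], [0, 0, 3], [0, 0, 0]], turn=[[0, 0, 0], [0, 0, 0], [0, 0, 0], [0, 0, 0], [0, 0, 0]])

```text
time: 15.62
eef_pos: [492.5, -277.5, 5.1]
eef_rot: [[1.0, -0.009, -0.001], [-0.009, -1.0, 0.001], [-0.001, -0.001, -1.0]]
ft_force: [0.6, 0.1, -1.0]
grip_width: -0.1
```

```bash
python3 snap.py b3;python3 loc.py
```

```text
15.6167 [ 492.51 -277.5     5.13] [  0.83  22.96  30.44 109.05 -14.57  51.91 -52.16] [ 0.56  0.06 -0.97]
[[1.0, -0.009, -0.001], [-0.009, -1.0, 0.001], [-0.001, -0.001, -1.0]]
side ye [328 207  10  11  77] [ 640.8 -145.4]
side wh [278 248  23  19 332] [ 490.6 -234. ]
top ye [283 171  13  13 133] [ 630.  -153.5]
top wh [281 169  17  17  67] [ 632.4 -154.9]
```

View pics/b3.png

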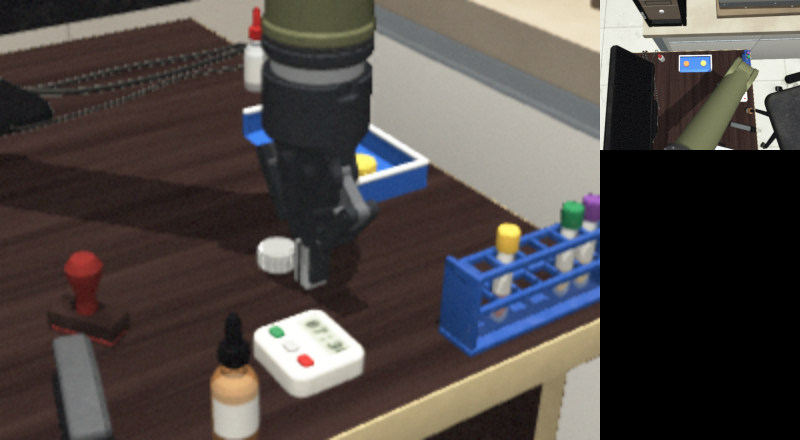

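jog_arm(grip=[0, 0, 0, 0, 0], linear=[[0, -4, -1], [0, -5, 0], [0, -6, 0], [0, -7, 0], [0, -8, 0]], turn=[[0, 0, 0], [0, 0, 0], [0, 0, 0], [0, 0, 0], [0, 0, 0]])

```text
time: 16.23
eef_pos: [493.1, -248.5, 7.0]
eef_rot: [[1.0, -0.011, 0.0], [-0.011, -1.0, -0.0], [0.0, 0.0, -1.0]]
ft_force: [0.4, -1.6, 0.3]
grip_width: 0.1
```

jog_arm(grip=[0, 0, 0, 0, 0], linear=[[0, -9, 0], [0, -9, 0], [0, -9, 0], [0, -8, 0], [0, -5, 0]], turn=[[0, 0, 0], [0, 0, 0], [0, 0, 0], [0, 0, 0], [0, 0, 0]])

```text
time: 16.65
eef_pos: [493.7, -207.7, 6.9]
eef_rot: [[1.0, -0.01, 0.0], [-0.01, -1.0, 0.0], [0.0, -0.0, -1.0]]
ft_force: [-0.1, -0.3, 2.9]
grip_width: -0.1
```

```bash
python3 snap.py b4;python3 loc.py
```

```text
16.65 [ 493.7  -207.71    6.91] [ -6.11  19.25  29.77 113.24 -12.27  50.54 -60.44] [-0.13 -0.33  2.9 ]
[[1.0, -0.01, 0.0], [-0.01, -1.0, 0.0], [0.0, -0.0, -1.0]]
side or [300 189   9  13  90] [637.  -56.9]
side ye [321 208  17  12 151] [ 633.4 -144.6]
side wh [294 198  11  17  95] [601.  -93.2]
side wh [261 233  14  18 202] [ 487.  -175.5]
top or [235 172  14  14  64] [629. -61.]
top ye [283 171  13  13 133] [ 630.  -153.6]
top wh [281 169  17  17  67] [ 632.3 -155.1]
```

View pics/b4.png

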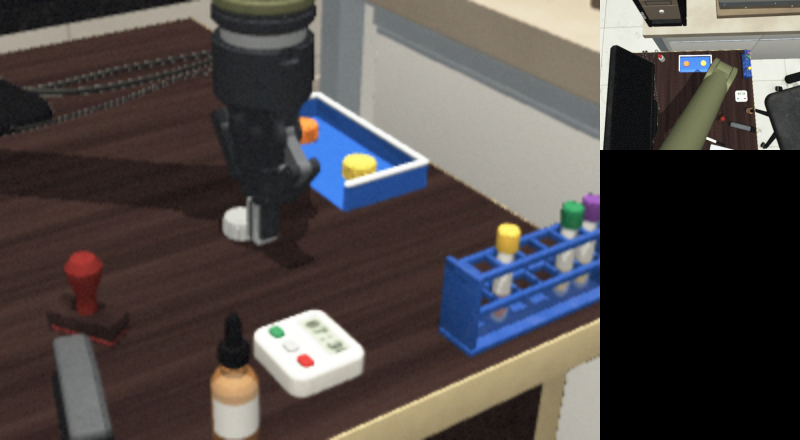

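White (240,224) is sliding along flat in front of the fingers. I'll continue about 73 mm.

jog_arm(grip=[0, 0, 0, 0, 0], linear=[[0, -5, 0], [0, -7, 0], [0, -8, 0], [0, -9, 0], [0, -9, 0]], turn=[[0, 0, 0], [0, 0, 0], [0, 0, 0], [0, 0, 0], [0, 0, 0]])

```text
time: 17.27
eef_pos: [493.8, -169.9, 6.7]
eef_rot: [[1.0, -0.011, -0.0], [-0.011, -1.0, 0.0], [-0.0, -0.0, -1.0]]
ft_force: [0.7, -0.2, -0.2]
grip_width: -0.1
```

jog_arm(grip=[0, 0, 0, 0, 0], linear=[[0, -9, 0], [0, -9, 0], [0, -8, 0], [0, -6, 0], [0, -3, 0]], turn=[[0, 0, 0], [0, 0, 0], [0, 0, 0], [0, 0, 0], [0, 0, 0]])

```text
time: 17.68
eef_pos: [494.4, -134.7, 6.8]
eef_rot: [[1.0, -0.01, 0.0], [-0.01, -1.0, 0.0], [0.0, -0.0, -1.0]]
ft_force: [0.4, 0.4, 0.3]
grip_width: -0.1
```

```bash
python3 snap.py b5;python3 loc.py
```

```text
17.6833 [ 494.36 -134.74    6.8 ] [-13.11  16.42  28.35 116.37 -10.19  49.55 -69.65] [0.4  0.44 0.28]
[[1.0, -0.01, 0.0], [-0.01, -1.0, 0.0], [0.0, -0.0, -1.0]]
side or [294 189  15  13 162] [632.2 -53.5]
side ye [321 208  17  12 151] [ 633.4 -144.6]
side wh [241 216  13  16 161] [ 487.2 -102.8]
top or [235 172  16  14  72] [628.3 -62.6]
top ye [283 171  13   9  74] [ 634.9 -155.1]
```

View pics/b5.png

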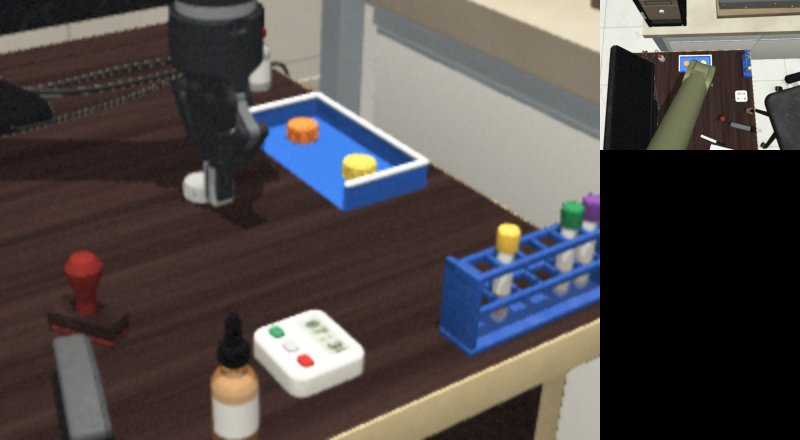

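White is at about (490,-106), centred between orange and yellow. I'll go round behind it.

jog_arm(grip=[0, 0, 0, 0, 0], linear=[[0, 10, 0], [-20, 0, -30], [-28, -10, 0], [0, -28, 0], [0, 0, 0]], turn=[[0, 0, 0], [0, 0, 0], [0, 0, 0], [0, 0, 0], [0, 0, 0]])

```text
time: 18.3
eef_pos: [445.5, -104.8, 36.6]
eef_rot: [[1.0, -0.01, -0.001], [-0.01, -1.0, 0.003], [-0.001, -0.003, -1.0]]
ft_force: [0.7, 0.8, -0.3]
grip_width: -0.0
```

jog_arm(grip=[0, 0, 0, 0], linear=[[0, 0, 15], [0, 0, 12], [0, 0, 3], [0, 0, 0]], turn=[[0, 0, 0], [0, 0, 0], [0, 0, 0], [0, 0, 0]])

```text
time: 18.63
eef_pos: [445.9, -108.5, 6.1]
eef_rot: [[1.0, -0.012, -0.002], [-0.012, -1.0, -0.0], [-0.002, 0.0, -1.0]]
ft_force: [0.0, -0.5, -0.1]
grip_width: -0.2
```

```bash
python3 snap.py b6;python3 loc.py
```

```text
18.6333 [ 445.85 -108.51    6.09] [-16.33  10.2   28.5  123.42  -6.48  47.88 -74.56] [ 0.03 -0.47 -0.15]
[[1.0, -0.012, -0.002], [-0.012, -1.0, -0.0], [-0.002, 0.0, -1.0]]
side or [294 189  15  13 165] [632.4 -53.2]
side ye [321 208  17  12 151] [ 633.4 -144.5]
side wh [241 215  19  17 249] [ 491.5 -104.8]
top or [235 172  14  14  61] [629.  -60.7]
top ye [283 171  13  13 135] [ 630.2 -153.5]
top wh [281 169  17  17  69] [ 631.9 -155.2]
```

View pics/b6.png

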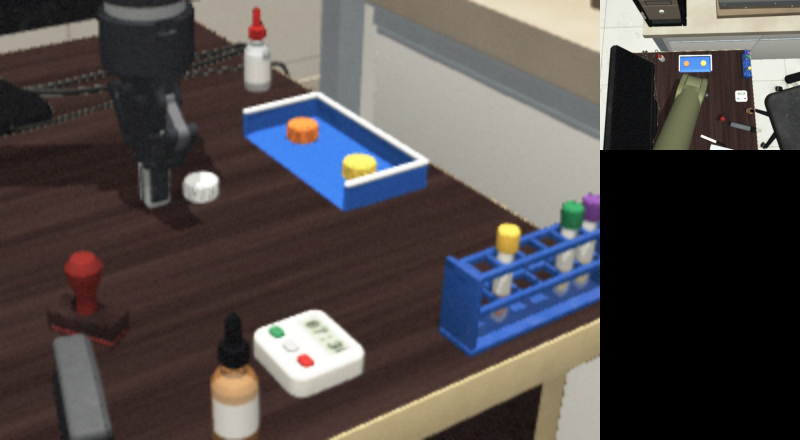

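Aligned: white at (491,-106), fingers at y −108. I'll push in +x.

jog_arm(grip=[0, 0, 0, 0, 0], linear=[[5, -1, -1], [7, -1, 0], [7, 0, 0], [8, 0, 0], [9, 0, 0]], turn=[[0, 0, 0], [0, 0, 0], [0, 0, 0], [0, 0, 0], [0, 0, 0]])

```text
time: 19.25
eef_pos: [483.7, -105.9, 7.9]
eef_rot: [[1.0, -0.011, 0.0], [-0.011, -1.0, 0.0], [0.0, -0.0, -1.0]]
ft_force: [0.0, 0.1, 0.2]
grip_width: -0.1
```

jog_arm(grip=[0, 0, 0, 0, 0], linear=[[9, 0, 0], [9, 0, 0], [9, 0, 0], [9, 0, 0], [9, 0, 0]], turn=[[0, 0, 0], [0, 0, 0], [0, 0, 0], [0, 0, 0], [0, 0, 0]])

```text
time: 19.67
eef_pos: [528.5, -106.5, 7.7]
eef_rot: [[1.0, -0.011, -0.0], [-0.011, -1.0, -0.0], [-0.0, 0.0, -1.0]]
ft_force: [0.6, 0.5, -0.5]
grip_width: 0.2
```

jog_arm(grip=[0, 0, 0, 0, 0], linear=[[9, 0, 0], [8, 0, 0], [6, 0, 0], [3, 0, 0], [0, 0, 0]], turn=[[0, 0, 0], [0, 0, 0], [0, 0, 0], [0, 0, 0], [0, 0, 0]])

```text
time: 20.08
eef_pos: [554.3, -106.8, 7.8]
eef_rot: [[1.0, -0.011, 0.0], [-0.011, -1.0, -0.0], [0.0, 0.0, -1.0]]
ft_force: [0.0, -0.8, 0.2]
grip_width: -0.1
```

```bash
python3 snap.py b7;python3 loc.py
```

```text
20.0833 [ 554.28 -106.77    7.8 ] [-14.46  21.91  26.5  109.09 -12.23  51.74 -72.63] [ 0.03 -0.81  0.19]
[[1.0, -0.011, 0.0], [-0.011, -1.0, -0.0], [0.0, 0.0, -1.0]]
side or [293 188  16  14 140] [632.3 -56.9]
side ye [321 208  17  12 152] [ 633.5 -144.5]
side wh [286 204  16  15 199] [ 583.  -105.4]
```

View pics/b7.png

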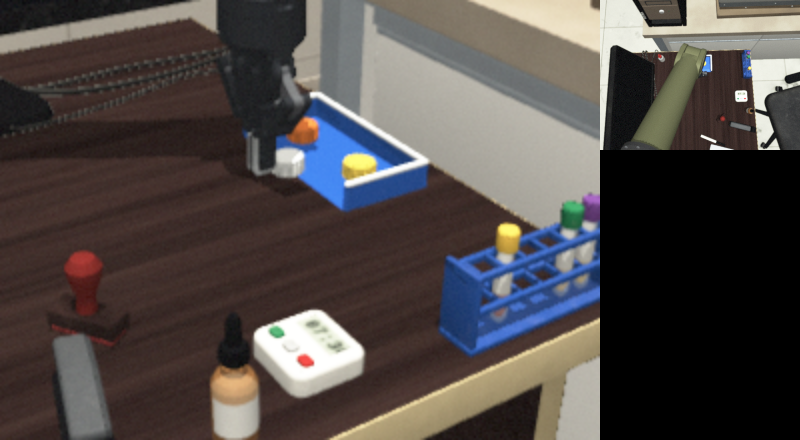

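White (290,162) is starting over the ramp, with gaps on both sides. I'll push 48 mm more.

jog_arm(grip=[0, 0, 0, 0, 0], linear=[[5, 0, 0], [7, 0, 0], [7, 0, 0], [7, 0, 0], [7, 0, 0]], turn=[[0, 0, 0], [0, 0, 0], [0, 0, 0], [0, 0, 0], [0, 0, 0]])

```text
time: 20.7
eef_pos: [587.6, -107.1, 7.9]
eef_rot: [[1.0, -0.011, 0.0], [-0.011, -1.0, -0.0], [0.0, 0.0, -1.0]]
ft_force: [0.5, -0.2, -0.1]
grip_width: -0.3
```

jog_arm(grip=[0, 0, 0, 0, 0], linear=[[6, 0, 0], [5, 0, 0], [3, 0, 0], [1, 0, 0], [0, 0, 0]], turn=[[0, 0, 0], [0, 0, 0], [0, 0, 0], [0, 0, 0], [0, 0, 0]])

```text
time: 21.12
eef_pos: [601.7, -107.3, 7.7]
eef_rot: [[1.0, -0.011, -0.0], [-0.011, -1.0, -0.0], [-0.0, 0.0, -1.0]]
ft_force: [0.4, 0.8, -1.0]
grip_width: -0.0
```

jog_arm(grip=[0, 0, 0, 0, 0], linear=[[-10, 0, 0], [-25, 0, 0], [-36, 0, -15], [-36, 0, -35], [-10, 0, -41]], turn=[[0, 0, 0], [0, 0, 0], [0, 0, 0], [0, 0, 0], [0, 0, 0]])

```text
time: 21.53
eef_pos: [482.6, -105.9, 88.9]
eef_rot: [[1.0, -0.013, -0.012], [-0.013, -1.0, 0.001], [-0.012, -0.001, -1.0]]
ft_force: [1.9, 0.9, -0.7]
grip_width: 0.1
```

jog_arm(grip=[0, 0, 0, 0, 0], linear=[[0, 35, -40], [0, 35, 0], [0, 35, 0], [0, 35, 0], [0, 0, 0]], turn=[[0, 0, 0], [0, 0, 0], [0, 0, 0], [0, 0, 0], [0, 0, 0]])

```text
time: 21.95
eef_pos: [487.4, -246.9, 124.8]
eef_rot: [[1.0, -0.021, 0.002], [-0.021, -1.0, -0.005], [0.002, 0.005, -1.0]]
ft_force: [-0.5, -0.5, 1.0]
grip_width: -0.0
```

jog_arm(grip=[0, 0, 0], linear=[[0, 0, 0], [0, 0, 0], [0, 0, 0]], turn=[[0, 0, 0], [0, 0, 0], [0, 0, 0]])

```text
time: 22.2
eef_pos: [489.5, -236.8, 123.4]
eef_rot: [[1.0, -0.009, -0.0], [-0.009, -1.0, 0.001], [-0.0, -0.001, -1.0]]
ft_force: [-0.7, 0.8, 0.8]
grip_width: -0.0
```

```bash
python3 - <<'E'
from h import *
o=ctrl.get_obs();print(o['time'],o['eef_pos'],o['ft_force'],abs(o['qvel']).max())
t=ctrl.camera('top')['pixels'];s=ctrl.camera('side')['pixels']
cv2.imwrite('pics/f1.png',np.vstack([cv2.resize(t[130:310,140:440],(500,300)),cv2.resize(s[110:330,180:480],(409,300))[:, :] if 0 else cv2.resize(s[120:300,180:480],(500,300))])[:,:,::-1])
E
python3 loc.py
```

```text
22.2 [ 489.46903237 -236.77018945  123.35746863] [-0.71445477  0.83264952  0.83926618] 0.43073320160889683
side or [294 189  15  13 158] [632.1 -54.2]
side ye [321 208  17  12 151] [ 633.3 -144.5]
side wh [284 170  10  24  77] [638.6  10.9]
side wh [307 198  19  14 205] [ 631.3 -102.3]
top ye [283 171  13  13 133] [ 630.  -153.6]
top wh [281 169  17  17  69] [ 632.2 -155.1]
top wh [259 170  16  16 211] [ 630.7 -109.4]
```

View pics/f1.png

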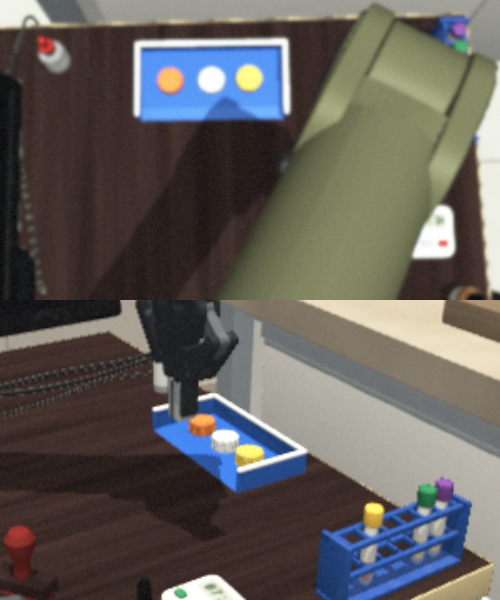

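All three caps lie flat in a row at x≈630, about 46 mm inside the front edge. In the top crop they are at (170,80), (211,79) and (249,77). I'll check the bottle and timer against the first pictures.

```bash
python3 - <<'E'
from h import *
import glob
for n,boxes in(('side',{'timer':(275,283,333,332)}),('top',{'bottle':(158,148,186,176)})):
    a=cv2.imread(f'pics/{n}0.png');b=ctrl.camera(n)['pixels'][:,:,::-1].copy()
    for k,(x0,y0,x1,y1) in boxes.items():
        A,B=a[y0:y1,x0:x1].astype(np.float32).mean(2),b[y0:y1,x0:x1].astype(np.float32).mean(2)
        print(k,cv2.phaseCorrelate(A,B),abs(A-B).mean())
E
```

```text
timer ((-0.0036893864741465165, -0.001712562800140205), 1.0198403849601745) 1.4330286
bottle ((-0.0418521536570271, -0.039626681613382786), 0.9603522682189941) 2.082483
```

Neither has moved, and the arm touches nothing. I'll hand in.

```bash
python3 - <<'E'
from rig import ctrl
print(ctrl.sign_off())
E
```

```text
the job is handed in; nothing more can be done
None
```

I swept all three caps into the tray with the closed fingers and handed the job in at about 22 s of the 61 s. They slid on the desk all the way.

- **Route:** I lifted the arm over the monitor and pushed yellow straight in. Orange I first nudged sideways to clear the left wall, then pushed in. White I swept sideways to the middle gap and then pushed in.
- **Caps at the end:** By camera they lie flat in a row at x≈630 mm, about 46 mm inside the front edge. Orange is at y≈−58, white at −107 and yellow at −152. The tray's inner walls are at about y=−25 and −195.
- **Bottle and timer:** Image comparison with the first pictures showed shifts under 0.05 px, so neither moved.
- **Arm:** It ended clear of everything, about 120 mm above the desk, with near-zero wrist force.

No check failed. In the last views the side camera read 3–9 mm differently from the top camera in position, partly because the tray and arm hid parts of some caps. That is well within the margins. The top-view colour mask missed orange at the end, but orange was plainly visible in that picture and was measured by the side camera.

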